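# Feel the gap of a sprung-plate test rig

### The job

On the gap rig, draw the locking pin up out of its bore and hang it by its collar in the open side notch, so that the sprung plate closes. Then take the flat-headed blade gauge from the wooden rack and slide it straight down between the two plates until it drags snugly with both faces bearing on the plates and the black band on the blade about level with the plates' top edges. Finish while still gripping the blade at that depth, and leave the other gauges and the things on the bench where they are.

Things in the scene. Friction and masses are not known exactly. Their poses are not given: they have to be found in the camera images.
- rig: Fixed aluminium rig, base 140 (x) x 176 (y) x 15 mm, origin centre of underside, z up. Two upright steel plates, 44 mm wide (y), 14 mm thick, tops at z 70 mm, face each other across x at y = -45; floor under the gap at z 23. Pin bore at y = +18, notch bracket at y = +70, both at x = +7. Spring housing 55 mm tall behind the sprung (+x) plate. Only the pin is taller than 70 mm.
- gap_mouth (a point): Top of the gap, at the plates' top height (70 mm), mid-width, 2 mm (half a blade) to +x of the fixed plate's face: a blade centred here bears on that plate. Axes as the rig's. The top 12 mm of both plates flares outward 6 mm each as a lead-in; below, down to z 17 mm, the faces are upright and parallel. The gap is open at both ends along y.
- fixed_plate: The plate on the -x side of the gap, fixed; its face looks to the rig's +x. Origin on its face, at the table's height, in the middle of its 44 mm width; axes as the rig's.
- sprung_plate (a joint): Travel of the sprung plate along the rig's +x, away from the fixed plate, in m. Locked by the pin about 0.008 (gap 9 mm); pin out: closes to 0 (gap 1 mm); with the 4 mm blade between, both faces bearing, about 0.003. Its spring closes it with 3.6 N at 0, plus 0.15 N per mm; stop at 0.014.
- pin: Loose steel pin, 70 g, upright in the bore. Origin centre of its foot, z up. Shaft 8 mm diameter, 42 mm long; then a collar 22 mm diameter, 4 mm thick; then a round grip knob 18 mm diameter, 46 to 80 mm above the foot. Foot starts 15 mm above the table; an arm of the sprung plate leans on the shaft with 5 N.
- pin_collar (a point): Centre of the underside of the pin's collar, 42 mm above its foot.
- bore (a point): Mouth of the bore, on the top of its block, 40 mm above the table. Bore 9 mm diameter, 25 mm deep, vertical.
- notch (a point): Parking place in the notch, on the bracket's top, 60 mm above the table, axes as the rig's. A slot 12 mm wide (x) through an 8 mm thick plate, open to +y and from above and below; closed end 8 mm behind this point (-y), open end 16 mm ahead (+y). The pin's collar rests on the two prongs, each 12 mm wide.
- rack: Fixed wooden block 60 (x) x 160 (y) x 70 mm, origin at the centre of its underside. Three slots, at y = -55, 0 and +55 mm, 6 mm (x) x 26 mm (y), hold three gauges upright, in any order, their heads resting on its top.
- blade: Blade gauge with the flat rectangular head. Origin centre of the blade's lower end, z up, x through its thickness. Steel blade 4 (x) x 24 (y) x 60 mm; head 12 (x) x 26 (y) mm, 60 to 100 mm above the lower end. A black band 3 mm high crosses the blade 28 mm above the lower end. 90 g. In the rack its lower end is 10 mm above the table.
- blade_nose (a point): Centre of the blade's lower end (the body's origin).
- gauge_round: Gauge with a round knob head, 26 mm diameter, standing in the rack; leave alone. Origin at its lower end.
- gauge_tee: Gauge with a T-shaped head, 34 mm wide, 40 mm tall, standing in the rack; leave alone. Origin at its lower end.
- screwdriver: Screwdriver lying at the far side of the bench; leave alone.
- wrench: Wrench lying near the robot; leave alone.
- motor: Small round motor, 42 mm diameter, standing, shaft up; leave alone.
- sensor: Grey camera-like sensor 30 x 50 x 30 mm; leave alone.
- adapter: White power adapter 50 x 80 x 30 mm; leave alone.
Mind the look-alikes: they are no part of the job. What is meant by the rig is not green, and is the smaller of those in its own colour. Leave any pink look-alike of the blade alone.

How it is judged:
By the outcome, as a careful person would: the job done as asked, in the order asked, and still so for the second after the job is handed in, while the arm keeps its last pose, push and grip.
It also fails if it takes over 58 s, if anything falls off the work surface, if the arm or the gripper's body presses on something with over 40 N, if the wrist force passes 120 N, or if a joint passes its speed limit or range.

### The arm

A 6-joint arm with a two-finger parallel gripper is mounted at the origin on the work surface. World frame = base frame: x ahead of the robot, y to its left, z up, the work surface at z = 0. Lengths are in m, angles in rad, forces in N, time in s.
With the tool pointing down it reaches from about 0.25 to 0.775 m from the base axis. Payload 4 kg.
Tool frame: the origin (TCP) lies at the very end of the fingers, on their centre line; the grasp point (between the pads) lies tcp_to_grasp behind it (tcp_to_grasp is the distance from the TCP to the grasp point, in m); z points along the fingers, y is the direction in which the jaws open and shut (so a half turn about z gives the same grasp; the last joint's range is limited). The gripper opens to 94 mm and grips with 3 to 60 N. Pads are 16 mm wide; open, the fingers measure 119 mm over their backs; the gripper's body (75 mm by 177 mm) begins 78 mm behind the grasp point.
Start: joints at [-1.372, 0.087, 1.371, -0, 1.684, -0.103], TCP at [0.163, -0.525, 0.206] pointing down, gripper open.
Joint ranges: [-3.1, 3.1], [-0.76, 2.03], [0.27, 2.55], [-1.08, 4.22], [0.17, 2.65], [-2.57, 2.57]. Speed limits (rad/s): [2.79, 2.79, 3.14, 3.14, 3.14, 3.14].

### API

Orientations are given as [roll, pitch, yaw] about the fixed x, y, z axes, in that order (R = Rz(yaw) Ry(pitch) Rx(roll)).
In Python, from bench import * gives the robot as it stands.
- The arm moves only by the tool play_rows, never from a script. Its argument "rows" is a list of rows, each a list of 3 entries, a list of its own where there are three numbers: the finger opening in cm, from 0 to 9.4, then the shift along the world's x, y, z in cm, then the turn, a rotation vector about the world's x, y, z in rad. A call has 1 to 8 rows; each row is the pose to reach, as a shift and turn from the pose commanded when the call began; what a row does not reach only later rows make up. A row lasts 1/12 s, in which the tool goes at most 41.7 mm and 7.16 degrees, less where a joint would pass 70% of its speed; a pose out of reach is approached as far as the arm can. A call with a gripper value outside its range is refused whole. The fingers move at their own pace and stop on an object; the grip force is fixed at half the most. Time passes only in rows, so rows that repeat a pose let the fingers close. It gives the time, the measured TCP pose, the force and the opening at its end, in the units of the state.
- get_obs(): the state, without advancing time (a new reading comes with each control period).
- snapshot(name): name is "side" or "top" or "wrist"; returns a dict with "pixels" (384x512x3 uint8, red, green, blue), "fx", "fy", "cx", "cy" (pixels), "rvec" (rotation vector, rad) and "tvec" (3), from world to camera coordinates, as OpenCV has them. Camera axes: x right, y down, z forward; pixel columns grow to the right and rows downward; lengths in m; the calibration is good to about 2 mm. A picture is of the moment at which its call begins. There is no depth.
- close_job(): hands the job in, once; it reports no verdict.
Trained networks look in the newest picture that a camera, given by its name, has taken for a name from the list of things; names that differ only in an ending like _2 or _b are one class to them, and where a whole thing is asked for, a point or a joint stands for the part that bears it (a point fixed in the world has none). Each returns a list of dicts, best first, with "confidence" (0 to 1); they miss things now and then, are a little off and sometimes report something else, mostly with a low value. They report only what shows in the picture. A call takes as long as a camera call. They do not tell look-alikes from the thing itself.
- silhouettes(camera, label): "mask" (384x512 bool, what is visible of it) and "point" ([row, column] in pixels, amid what is visible of it).
The state is a dict: "time": time; "joint_positions": joint angles; "qvel": joint speeds; "joint_torque": joint torques, N m; "tool_pos": TCP position; "ee_rot": TCP orientation; "wrist_force": force on the tool from outside, world axes, zero at the start; "wrist_torque": the same for the moment, N m; "width": finger opening in m.
Only numpy, scipy, OpenCV 4.12 (cv2) and the standard library are available. Lean on these libraries where they do the work, as an engineer would, in place of code of your own. Each camera call takes 0.05 s, during which the arm holds its last target. There are 200 camera calls.

## Working session

There is one attempt and no reset: what is moved stays moved. The work goes in short steps, Python scripts to look and compute and a tool call to move; the robot and the scene stay as the last step left them, time stands still between calls to the robot, and variables do not carry over. Pictures are saved under pics/ and viewed, about 8 in all and at most 12, crops included, and the job is handed in when it is done.

Besides the shell and the picture viewer there is one more tool, called after "Request:" as a command line: name --argument value ..., lists and objects as JSON in quotes. play_rows: Moves the arm, as the interface text tells. Its arguments: {"type":"object","properties":{"rows":{"type":"array"}},"required":["rows"]}

```bash
mkdir -p pics; ls
cat > h.py <<'E'
from bench import *
import numpy as np, cv2
def save(s,name,crop=None,scale=1):
    im=s["pixels"][:,:,::-1]
    if crop: r0,r1,c0,c1=crop; im=im[r0:r1,c0:c1]
    cv2.imwrite(f"pics/{name}.png",cv2.resize(im,None,fx=scale,fy=scale,interpolation=cv2.INTER_CUBIC))
def P(s):
    R=cv2.Rodrigues(np.array(s["rvec"],float))[0]; t=np.array(s["tvec"],float).ravel()
    K=np.array([[s["fx"],0,s["cx"]],[0,s["fy"],s["cy"]],[0,0,1.]]); return K,R,t
def ray(s,u,v,z):
    K,R,t=P(s); c=-R.T@t; d=R.T@np.linalg.inv(K)@np.array([u,v,1.]); return c+d*(z-c[2])/d[2]
def proj(s,X):
    K,R,t=P(s); q=(R@np.atleast_2d(X).T).T+t; q=q@K.T; return q[:,:2]/q[:,2:]
E
python3 - <<'E'
from h import *
o=get_obs(); print({k:np.round(v,3) for k,v in o.items()})
for n in ("top","side"):
    s=snapshot(n); save(s,n+"0",scale=1.5); K,R,t=P(s); print(n,K[0,0],-R.T@t,R[2])
    for l in ("rig","pin","rack","blade","gauge_round","gauge_tee","fixed_plate","sprung_plate"):
        for d in silhouettes(n,l):
            v,u=d["point"]; print(l,round(d["confidence"],2),"rc",np.round([v,u]),d["mask"].sum(),"z=.07",np.round(ray(s,u,v,.07),3))
try:
    import bench; print(tcp_to_grasp)
except Exception as e: print(e)
E
```

```text
pics
{'time': np.float64(0.0), 'joint_positions': array([-1.372,  0.088,  1.372, -0.   ,  1.684, -0.103]), 'qvel': array([-0.   ,  0.001, -0.   ,  0.001, -0.   , -0.001]), 'joint_torque': array([-0.0000e+00, -3.4019e+01, -3.0243e+01,  7.2000e-02,  3.3000e-02,
       -0.0000e+00]), 'tool_pos': array([ 0.163, -0.525,  0.204]), 'ee_rot': array([-3.139, -0.   ,  0.302]), 'wrist_force': array([ 0.369, -0.97 , -0.252]), 'wrist_torque': array([0.042, 0.024, 0.042]), 'width': np.float64(0.094)}
top 407.53698322011 [0.40784588 0.11095951 1.20924982] [ 0.12604701  0.00548966 -0.99200908]
rig 0.94 rc [179. 240.] 2731 z=.07 [0.571 0.159 0.07 ]
rig 0.91 rc [255. 292.] 2868 z=.07 [0.356 0.02  0.07 ]
rig 0.75 rc [206. 140.] 6246 z=.07 [0.503 0.44  0.07 ]
pin 0.36 rc [173. 230.] 37 z=.07 [0.589 0.186 0.07 ]
rack 0.77 rc [191. 363.] 1259 z=.07 [ 0.526 -0.186  0.07 ]
blade 0.5 rc [191. 349.] 62 z=.07 [ 0.527 -0.146  0.07 ]
blade 0.41 rc [156. 340.] 43 z=.07 [ 0.628 -0.125  0.07 ]
blade 0.28 rc [186. 390.] 36 z=.07 [ 0.538 -0.261  0.07 ]
gauge_round 0.52 rc [190. 369.] 63 z=.07 [ 0.531 -0.203  0.07 ]
f
[... 810 characters left out ...]
07 ]
blade 0.46 rc [264. 262.] 167 z=.07 [ 0.532 -0.129  0.07 ]
blade 0.16 rc [184. 264.] 2461 z=.07 [0.568 0.096 0.07 ]
gauge_round 0.68 rc [294. 266.] 176 z=.07 [ 0.533 -0.195  0.07 ]
gauge_tee 0.69 rc [317. 276.] 211 z=.07 [ 0.545 -0.241  0.07 ]
fixed_plate 0.67 rc [121. 218.] 260 z=.07 [0.466 0.371 0.07 ]
fixed_plate 0.62 rc [241. 176.] 219 z=.07 [ 0.357 -0.051  0.07 ]
fixed_plate 0.42 rc [186. 260.] 160 z=.07 [0.557 0.089 0.07 ]
sprung_plate 0.87 rc [116. 232.] 338 z=.07 [0.509 0.39  0.07 ]
sprung_plate 0.85 rc [233. 186.] 260 z=.07 [ 0.379 -0.031  0.07 ]
sprung_plate 0.51 rc [186. 266.] 2622 z=.07 [0.573 0.087 0.07 ]
sprung_plate 0.46 rc [184. 271.] 158 z=.07 [0.584 0.093 0.07 ]
0.0188
```

View pics/top0.png

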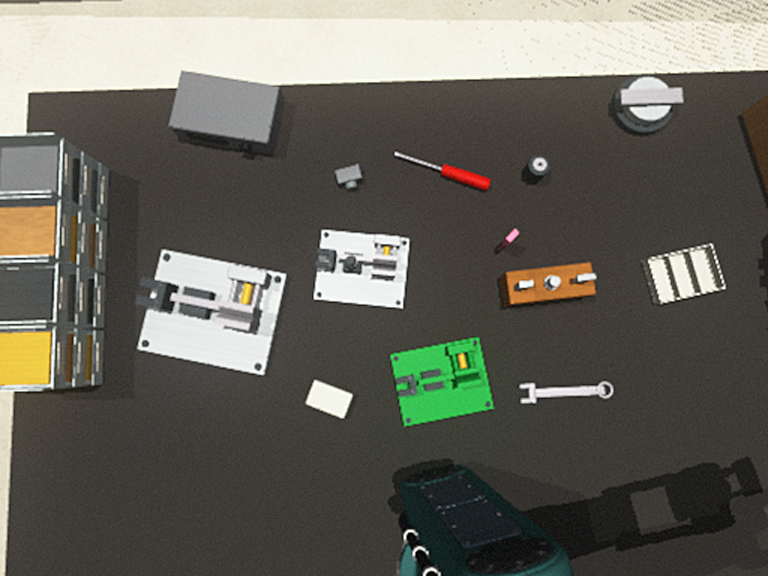

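View pics/side0.png

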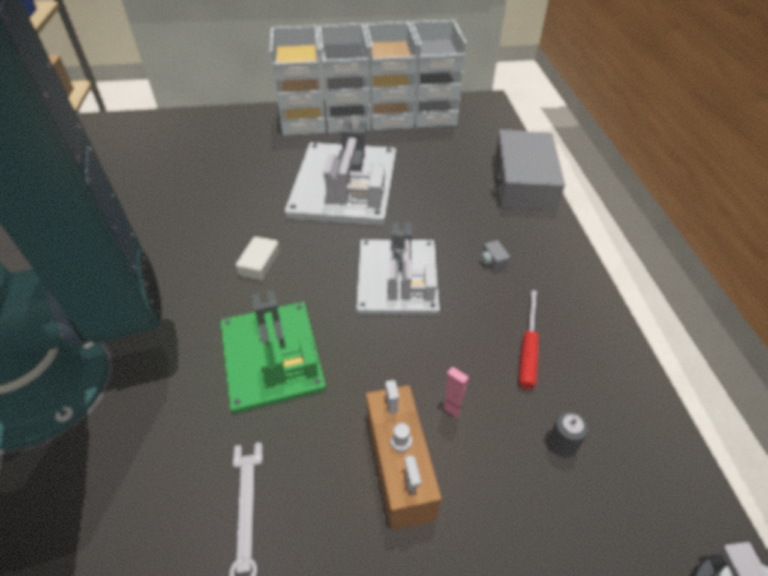

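The target is the smaller white rig at about px (362,268) in the top view. The larger white rig is on the left and the green one below it. The flat-headed blade is in the rack's left slot at about (525,284), with the round gauge in the middle and the tee on the right. The pink look-alike stands at (510,240). Next I'll fit the rig and rack poses.

```bash
cat >> h.py <<'E'
from scipy.optimize import minimize
def box(p,lx,ly,z0,z1):
    c,s_=np.cos(p[2]),np.sin(p[2])
    return np.array([[p[0]+c*a-s_*b,p[1]+s_*a+c*b,z] for a in(-lx/2,lx/2) for b in(-ly/2,ly/2) for z in(z0,z1)])
def fitbox(views,p0,lx,ly,z0,z1):
    def cost(p):
        p=[p[0],p[1],p[2]/10]; e=0
        for s,m in views:
            h=cv2.convexHull(proj(s,box(p,lx,ly,z0,z1)).astype(np.float32))
            im=np.zeros((384*2,512*2),np.uint8); cv2.fillConvexPoly(im,np.round(h*2*16).astype(np.int32),255,shift=4)
            im=cv2.resize(im,(512,384),interpolation=cv2.INTER_AREA)/255.
            e+=np.abs(im-m).sum()/m.sum()
        return e
    x0=np.array([p0[0],p0[1],p0[2]*10])
    for k in range(3):
        r=minimize(cost,x0,method="Nelder-Mead",options=dict(initial_simplex=x0+np.vstack([np.zeros(3),np.diag([.01,.01,.5])]),xatol=1e-4,fatol=1e-4)); x0=r.x
    return np.array([x0[0],x0[1],x0[2]/10]),r.fun
E
python3 - <<'E'
from h import *
V={"rig":[], "rack":[]}
for n,near in (("top",{"rig":(179,240),"rack":(191,363)}),("side",{"rig":(186,266),"rack":(310,267)})):
    s=snapshot(n)
    for l in V:
        d=min(silhouettes(n,l),key=lambda d:np.hypot(*(np.array(d["point"])-near[l]))); V[l].append((s,d["mask"]))
for l,p0,dim in (("rig",(.56,.13,-.07),(.14,.176,0,.015)),("rack",(.52,-.19,.1),(.06,.16,0,.07))):
    for vs in (V[l],V[l][:1],V[l][1:]): print(l,fitbox(vs,p0,*dim))
E
```

```text
rig (array([ 0.58064764,  0.15745812, -0.12420792]), np.float64(2.0638691060779664))
rig (array([ 0.58214308,  0.1243732 , -0.03241696]), np.float64(1.9547991777356106))
rig (array([ 0.58059975,  0.15751142, -0.12584878]), np.float64(0.10300695358015409))
rack (array([ 0.53375478, -0.19698996,  0.09116672]), np.float64(0.455440790457763))
rack (array([ 0.53309234, -0.19467128,  0.09824659]), np.float64(0.22635643298415256))
rack (array([ 0.5343149 , -0.19708336,  0.08672221]), np.float64(0.21525478454855))
```

Request:
play_rows --rows '[[9.4, [18, 16, 10], [0, 0, 0.7]], [9.4, [18, 16, 10], [0, 0, 0.7]], [9.4, [18, 16, 10], [0, 0, 0.7]], [9.4, [18, 16, 10], [0, 0, 0.7]], [9.4, [18, 16, 10], [0, 0, 0.7]], [9.4, [18, 16, 10], [0, 0, 0.7]], [9.4, [18, 16, 10], [0, 0, 0.7]], [9.4, [18, 16, 10], [0, 0, 0.7]]]'

```text
time: 1.87
tool_pos: [0.3456, -0.3639, 0.3077]
ee_rot: [3.137, 0.001, 1.006]
wrist_force: [-0.2, -0.3, -0.5]
width: 0.0938
```

Request:
play_rows --rows '[[4, [14, 16, 0], [0, 0, 0.6]], [4, [14, 16, 0], [0, 0, 0.6]], [4, [14, 16, 0], [0, 0, 0.6]], [4, [14, 16, 0], [0, 0, 0.6]], [4, [14, 16, 0], [0, 0, 0.6]], [4, [14, 16, 0], [0, 0, 0.6]], [4, [14, 16, 0], [0, 0, 0.6]], [4, [14, 16, 0], [0, 0, 0.6]]]'

```text
time: 2.53
tool_pos: [0.4826, -0.2065, 0.3044]
ee_rot: [-3.139, 0.0, 1.599]
wrist_force: [-0.0, 0.4, -0.1]
width: 0.0442
```

Run:
```python
from h import *
o=get_obs(); print(o["time"],o["tool_pos"],o["ee_rot"])
s=snapshot("wrist"); save(s,"w_rack",scale=1.5); K,R,t=P(s); print(K[0,0],-R.T@t,R[2])
print(proj(s,[[.533,-.197,.07],o["tool_pos"]]))
for l in ("rack","blade","gauge_round","gauge_tee"):
    for d in silhouettes("wrist",l):
        v,u=d["point"]; print(l,round(d["confidence"],2),"rc",v,u,d["mask"].sum(),"z=.11",np.round(ray(s,u,v,.11),3))
        if l=="rack" : print(fitbox([(s,d["mask"])],(.533,-.196,.09),.06,.16,0,.07))
```

```text
2.5333 [ 0.48264305 -0.2064624   0.30443053] [-3.13930694e+00  2.10193705e-04  1.59930842e+00]
269.2219337685631 [ 0.48152806 -0.1240072   0.4833477 ] [ 0.00538468 -0.28277084 -0.95917238]
[[286.2373418  160.18133294]
 [252.67811114 228.87453884]]
rack 0.9 rc 152.7 284.1 3616 z=.11 [ 0.524 -0.18   0.11 ]
(array([ 0.53545783, -0.19534987,  0.08638501]), np.float64(0.1952466163456533))
blade 0.72 rc 111.2 350.0 465 z=.11 [ 0.609 -0.122  0.11 ]
blade 0.71 rc 122.3 286.1 243 z=.11 [ 0.525 -0.138  0.11 ]
gauge_round 0.8 rc 158.3 289.9 237 z=.11 [ 0.533 -0.187  0.11 ]
gauge_tee 0.81 rc 199.3 291.6 217 z=.11 [ 0.539 -0.247  0.11 ]
```

View pics/w_rack.png

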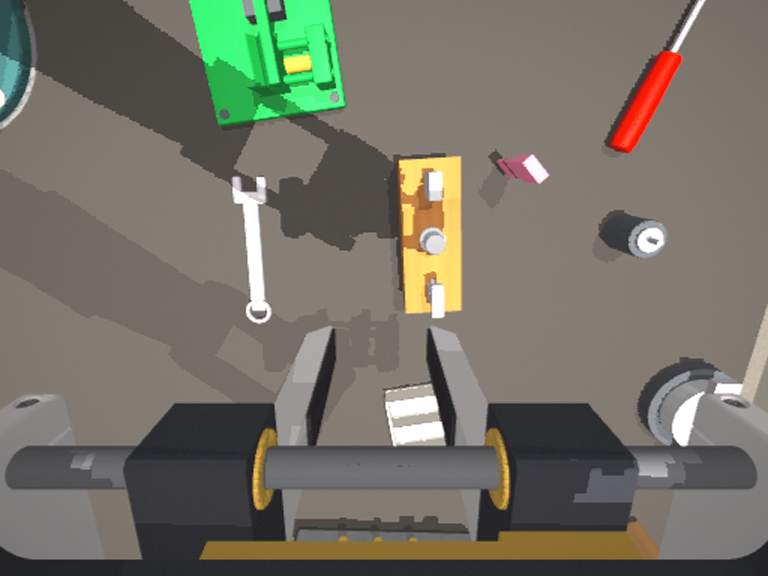

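The wrist view shows the blade's head at (433,185), the round gauge at (432,240) and the tee at (436,298), all in the wooden rack. Now over the rig.

Request:
play_rows --rows '[[4, [10, 35, 0], [0, 0, -0.14]], [4, [10, 35, 0], [0, 0, -0.14]], [4, [10, 35, 0], [0, 0, -0.14]], [4, [10, 35, 0], [0, 0, -0.14]], [4, [10, 35, 0], [0, 0, -0.14]], [4, [10, 35, 0], [0, 0, -0.14]], [4, [10, 35, 0], [0, 0, -0.14]], [4, [10, 35, 0], [0, 0, -0.14]]]'

```text
time: 3.45
tool_pos: [0.5742, 0.1122, 0.3059]
ee_rot: [3.141, 0.0, 1.46]
wrist_force: [1.1, -0.4, 0.2]
width: 0.0403
```

Request:
play_rows --rows '[[4, [0, 1, -4], [0, 0, 0]], [4, [0, 1, -4], [0, 0, 0]], [4, [0, 1, -4], [0, 0, 0]], [4, [0, 1, -4], [0, 0, 0]]]'

```text
time: 3.78
tool_pos: [0.5744, 0.1197, 0.2669]
ee_rot: [3.14, 0.0, 1.46]
wrist_force: [0.0, -0.9, 0.5]
width: 0.04
```

Run:
```python
from h import *
o=get_obs(); print(o["time"],o["tool_pos"],o["ee_rot"])
s=snapshot("wrist"); save(s,"w_rig",scale=1.5)
for l,z in (("rig",.03),("pin",.09),("sprung_plate",.07),("fixed_plate",.07),("notch",.06),("bore",.04)):
    for d in silhouettes("wrist",l):
        v,u=d["point"]; print(l,round(d["confidence"],2),"rc",v,u,d["mask"].sum(),"z",z,np.round(ray(s,u,v,z),4))
        if l=="rig" : print(fitbox([(s,d["mask"])],(.58,.157,-.12),.14,.176,0,.015))
```

```text
3.7833 [0.57436232 0.11968981 0.26688662] [3.14020268e+00 4.92412893e-04 1.45963357e+00]
rig 0.87 rc 134.8 254.4 9800 z 0.03 [0.5816 0.1657 0.03  ]
(array([ 0.5807612 ,  0.15998905, -0.13039021]), np.float64(0.045304521808723484))
rig 0.83 rc 13.8 181.1 3955 z 0.03 [0.5011 0.3364 0.03  ]
(array([ 0.69666667, -0.47633333,  1.53      ]), np.float64(1.0))
rig 0.65 rc 228.2 136.7 6876 z 0.03 [0.3679 0.0343 0.03  ]
(array([ 0.69666667, -0.47633333,  1.53      ]), np.float64(1.0))
pin 0.61 rc 128.7 260.0 184 z 0.09 [0.5901 0.1778 0.09  ]
sprung_plate 0.97 rc 156.2 263.1 652 z 0.07 [0.5907 0.1385 0.07  ]
sprung_plate 0.77 rc 251.5 131.8 685 z 0.07 [0.3719 0.0125 0.07  ]
sprung_plate 0.72 rc 334.4 254.0 1356 z 0.07 [ 0.5436 -0.1684  0.07  ]
fixed_plate 0.75 rc 172.1 247.5 384 z 0.07 [0.5663 0.1182 0.07  ]
fixed_plate 0.41 rc 262.2 128.3 94 z 0.07 [ 0.3619 -0.0054  0.07  ]
notch 0.75 rc 229.4 137.0 6952 z 0.06 [0.3835 0.0444 0.06  ]
notch 0.63 rc 134.1 249.4 9814 z 0.06 [0.5749 0.1701 0.06  ]
notch 0.63 rc 10.9 181.3 3992 z 0.06 [0.5079 0.3298 0.06  ]
bore 0.98 rc 135.6 252.3 9851 z 0.04 [0.5785 0.1658 0.04  ]
bore 0.66 rc 227.2 138.1 6896 z 0.04 [0.3758 0.0399 0.04  ]
bore 0.6 rc 12.5 180.1 4033 z 0.04 [0.5021 0.3348 0.04  ]
```

View pics/w_rig.png

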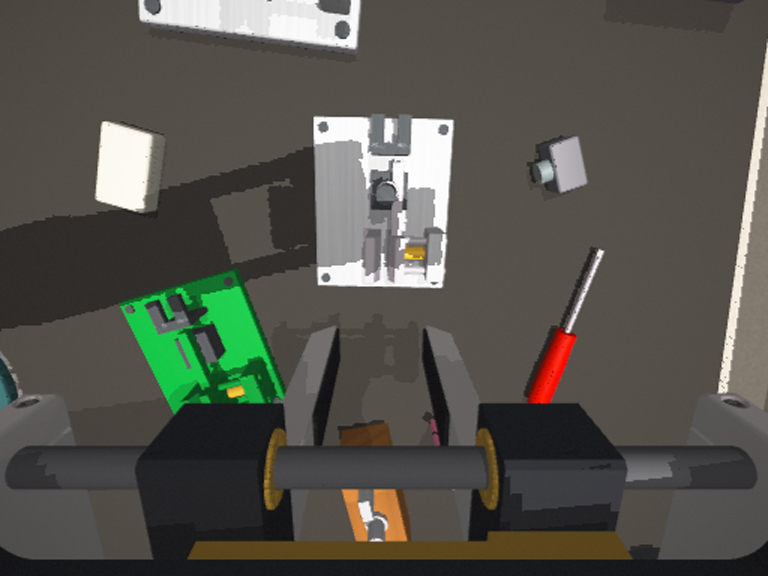

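The wrist view shows the target rig at (383,200), with the pin knob at (386,188), the notch at (390,135) and the plates at (385,255). The fitted pin position agrees with the network's to 2 mm, so I'll approach the pin.

Request:
play_rows --rows '[[4, [1.6, 5.7, -10], [0, 0, -0.017]], [4, [1.6, 5.7, -10], [0, 0, -0.017]], [4, [1.6, 5.7, -10], [0, 0, -0.017]], [4, [1.6, 5.7, -13.5], [0, 0, -0.017]], [4, [1.6, 5.7, -13.5], [0, 0, -0.017]], [4, [1.6, 5.7, -13.5], [0, 0, -0.017]], [4, [1.6, 5.7, -13.5], [0, 0, -0.017]]]'

```text
time: 4.72
tool_pos: [0.5912, 0.1781, 0.133]
ee_rot: [3.138, -0.001, 1.444]
wrist_force: [-0.1, -0.4, 0.8]
width: 0.04
```

Run:
```python
from h import *
o=get_obs(); print(o["time"],o["tool_pos"],o["ee_rot"])
s=snapshot("wrist"); save(s,"w_pin",scale=1.5)
for l,z in (("pin",.095),):
    for d in silhouettes("wrist",l):
        v,u=d["point"]; print(l,round(d["confidence"],2),"rc",v,u,d["mask"].sum(),"z",z,np.round(ray(s,u,v,z),4))
t=o["tool_pos"]; print(proj(s,[t,[t[0],t[1],.095],[.59,.1765,.095]]))
```

```text
4.7167 [0.5911649  0.17810232 0.13299292] [ 3.13831223e+00 -9.08521208e-04  1.44418535e+00]
pin 0.67 rc 202.2 248.6 581 z 0.095 [0.5887 0.1859 0.095 ]
pin 0.52 rc 233.4 257.3 1304 z 0.095 [0.5924 0.1561 0.095 ]
pin 0.23 rc 183.0 246.4 14670 z 0.095 [0.5891 0.2029 0.095 ]
[[252.64075516 229.03871995]
 [252.675043   210.36257503]
 [251.57194214 212.25437272]]
```

View pics/w_pin.png

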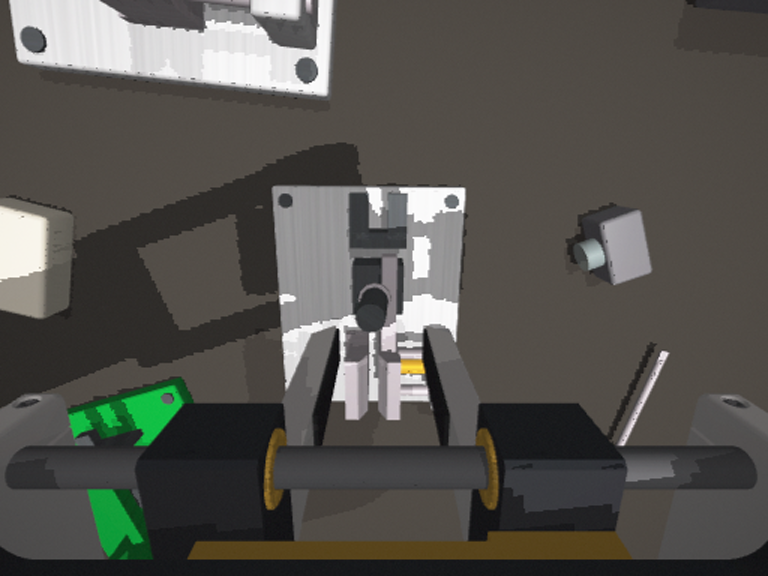

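The pin's knob top is at about (372,312), slightly left of the midline between the fingers at about x=380. I'll refine from this nearer view.

Run:
```python
from h import *
o=get_obs(); s=snapshot("wrist"); 
print(ray(s,248,207.5,.095))
for d in silhouettes("wrist","rig"):
    m=d["mask"]; m[235:]=0
    if d["confidence"]>.3 and abs(d["point"][1]-250)<40: print(d["point"],m.sum())
# base top corners & features
c,n=np.cos(-.128),np.sin(-.128)
def W(x,y,z): return [.5808+c*x-n*y,.1595+n*x+c*y,z]
q=[W(-.07,.088,.015),W(.07,.088,.015),W(.007,.018,.095),W(.001,.086,.06),W(.013,.086,.06),W(.001,.062,.06),W(.013,.062,.06)]
print(np.round(proj(s,q)*1.5,1))
```

```text
[0.58839621 0.18077542 0.095     ]
[185.1, 248.7] 12221
[[269.  186.7]
 [463.6 186.7]
 [375.8 317.9]
 [366.  193.6]
 [385.6 193.6]
 [366.4 232.6]
 [385.4 232.5]]
```

Run:
```python
import cv2
im=cv2.imread("pics/w_pin.png")[170:430,250:490]; cv2.imwrite("pics/w_pin_c.png",cv2.resize(im,None,fx=2.3,fy=2.3))
```

```text
(no output)
```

View pics/w_pin_c.png

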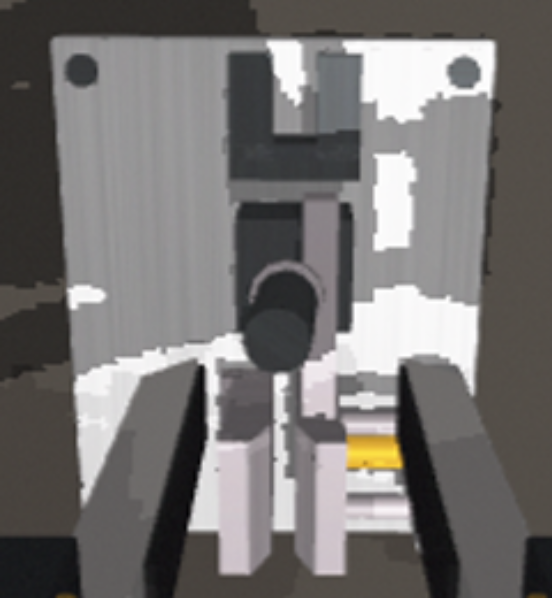

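The wrist view puts the knob top at about (370,318) in the 1.5x picture. That is about 4 mm to -x of the tool axis, because the pin leans away from the sprung arm. The notch slot centre is at column 378, about 1.5 mm to +x of my fit. Next: shift, descend and grip.

Request:
play_rows --rows '[[4, [-0.4, 0, 0], [0, 0, 0]], [4, [-0.4, 0, -3], [0, 0, 0]], [4, [-0.4, 0, -5], [0, 0, 0]], [4, [-0.4, 0, -6.3], [0, 0, 0]], [4, [-0.4, 0, -6.3], [0, 0, 0]], [4, [-0.4, 0, -6.3], [0, 0, 0]], [2.6, [-0.4, 0, -6.3], [0, 0, 0]], [2.6, [-0.4, 0, -6.3], [0, 0, 0]]]'

```text
time: 5.58
tool_pos: [0.5872, 0.1786, 0.0696]
ee_rot: [3.138, -0.001, 1.445]
wrist_force: [0.1, 0.4, 0.4]
width: 0.03
```

Request:
play_rows --rows '[[1.9, [0, 0, 0], [0, 0, 0]], [1.5, [0, 0, 0], [0, 0, 0]], [1.2, [0, 0, 0], [0, 0, 0]], [1.0, [0, 0, 0], [0, 0, 0]], [1.0, [0, 0, 0], [0, 0, 0]]]'

```text
time: 6.0
tool_pos: [0.5872, 0.1784, 0.0689]
ee_rot: [3.138, -0.001, 1.445]
wrist_force: [1.1, -0.1, 2.7]
width: 0.0177
```

Request:
play_rows --rows '[[0.8, [0, 0, 0.5], [0, 0, 0]], [0.8, [0, 0, 1], [0, 0, 0]], [0.8, [0, 0, 2], [0, 0, 0]], [0.8, [0, 0, 3], [0, 0, 0]], [0.8, [0, 0, 4.5], [0, 0, 0]], [0.8, [0, 0, 6], [0, 0, 0]], [0.8, [0, 0, 6.5], [0, 0, 0]], [0.8, [0, 0, 6.5], [0, 0, 0]]]'

```text
time: 6.67
tool_pos: [0.5863, 0.1786, 0.1338]
ee_rot: [3.14, -0.001, 1.445]
wrist_force: [0.3, -0.2, -0.3]
width: 0.0175
```

Run:
```python
from h import *
o=get_obs(); print(o["tool_pos"],o["wrist_force"],o["width"])
s=snapshot("wrist"); save(s,"w_lift",(95,300,160,345),3.2); print(proj(s,[o["tool_pos"]]))
s=snapshot("side"); save(s,"s_lift",(100,240,180,360),3.2)
```

```text
[0.58631209 0.17856307 0.13383038] [ 0.34136346 -0.22942104 -0.27661367] 0.017534614399204645
[[252.64244172 229.02634763]]
```

View pics/w_lift.png

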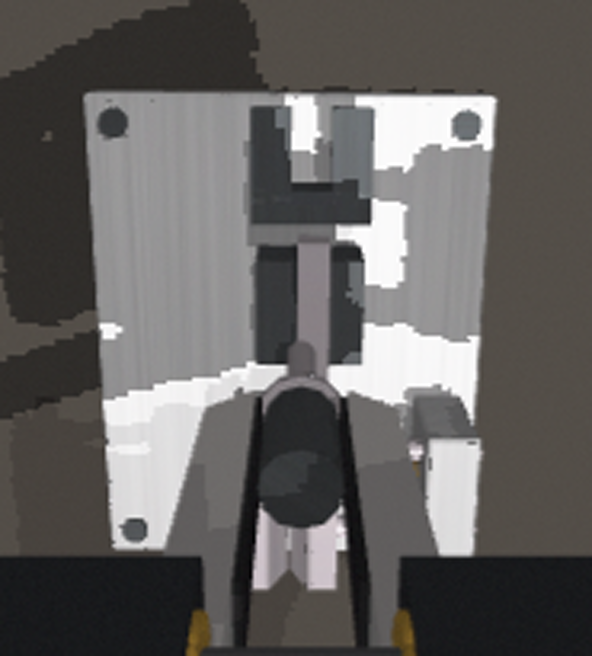

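The pin is out and held upright, and the plate has closed. In the crop, the slot's inner edges are at columns 290 and 332 and its closed end at row 195. The pin's foot is at about (302,350) and the knob top at (300,490).

Run:
```python
from h import *
o=get_obs(); s=snapshot("wrist"); g=lambda u,v,z:np.round(ray(s,160+u/3.2,95+v/3.2,z),4)
print("tcp",o["tool_pos"][:2])
e=g(311.5,190,.06); n=np.array([.1277,.9918]); print("closed end",e,"notch pt",e[:2]+.008*n)
print("prong ends",g(290,107,.06),g(332,107,.06))
print("knob top",g(300,488,.1595),"foot",g(302,348,.0795))
print("fit notch",.5825+.007*.9918+.07*.1277,.1595-.0009+.07*.9918)
```

```text
tcp [0.58532776 0.17829709]
closed end [0.5948 0.2204 0.06  ] notch pt [0.5958216 0.2283344]
prong ends [0.5916 0.2446 0.06  ] [0.6035 0.2431 0.06  ]
knob top [0.5862 0.1784 0.1595] foot [0.5868 0.1791 0.0795]
fit notch 0.5983816000000001 0.228026
```

View pics/s_lift.png

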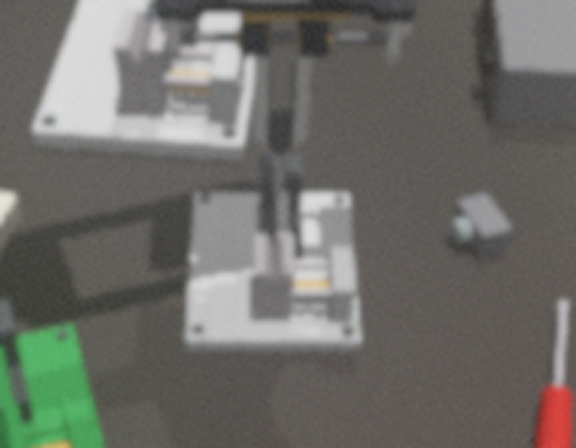

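Request:
play_rows --rows '[[0.8, [0.3, 1.7, 0], [0, 0, 0]], [0.8, [0.6, 3.4, 0], [0, 0, 0]], [0.8, [0.93, 5.05, 0], [0, 0, 0]], [0.8, [0.93, 5.05, 0], [0, 0, 0]], [0.8, [0.93, 5.05, 0], [0, 0, 0]], [0.8, [0.93, 5.05, -1], [0, 0, 0]], [0.8, [0.93, 5.05, -1.4], [0, 0, 0]], [0.8, [0.93, 5.05, -1.4], [0, 0, 0]]]'

```text
time: 7.48
tool_pos: [0.594, 0.2278, 0.1161]
ee_rot: [-3.138, 0.002, 1.444]
wrist_force: [-0.9, -0.2, -1.1]
width: 0.0174
```

Run:
```python
from h import *
o=get_obs(); print(o["tool_pos"],o["wrist_force"])
s=snapshot("wrist"); save(s,"w_notch",(120,300,180,330),4)
```

```text
[0.5940085  0.2277665  0.11611409] [-0.94442201 -0.21211239 -1.11584051]
```

View pics/w_notch.png

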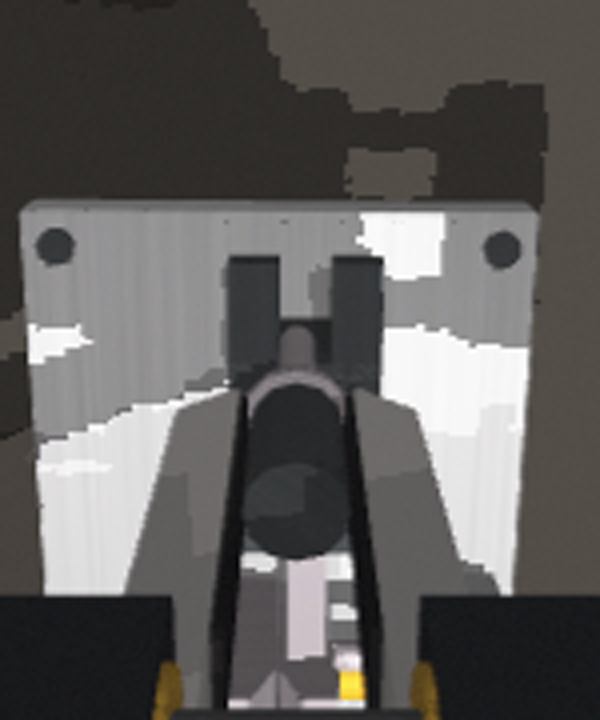

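The foot is at (297,341) and the slot spans columns 281–331, centre 306. The foot is therefore about 2 mm to -x, and it also seems too close to the closed end. Checking with rays.

Run:
```python
from h import *
s=snapshot("wrist"); g=lambda u,v,z:ray(s,180+u/4,120+v/4,z)
a,b=g(281,257,.06),g(331,257,.06); m=(a+b)/2; n=np.array([.1277,.9918,0]); print("ends",a,b,"notch",m-.016*n)
zf=.0795-.0177
for v in (338,342,346): print("foot",g(297,v,zf))
print("top",g(296,510,.0795-.0177+.08))
print("foot edge top pt",g(297,325,zf)-.004*n); print(np.array(proj(s,[m-.024*n,m-.016*n])-[180,120])*4)
```

```text
ends [0.594161   0.24605145 0.06      ] [0.60541911 0.24461796 0.06      ] notch [0.59774686 0.22946591 0.06      ]
foot [0.59538036 0.22689064 0.0618    ]
foot [0.5952566  0.22592029 0.0618    ]
foot [0.59513257 0.22494776 0.0618    ]
top [0.59524021 0.22647671 0.1418    ]
foot edge top pt [0.59526986 0.22606215 0.0618    ]
[[305.6309076  356.20017232]
 [305.7511063  323.73696288]]
```

Request:
play_rows --rows '[[0.8, [0.24, 0.4, 0], [0, 0, 0]], [0.8, [0.24, 0.4, 0], [0, 0, 0]], [0.8, [0.24, 0.4, 0], [0, 0, 0]], [0.8, [0.24, 0.4, -0.4], [0, 0, 0]], [0.8, [0.24, 0.4, -0.8], [0, 0, 0]], [0.8, [0.24, 0.4, -1], [0, 0, 0]], [0.8, [0.24, 0.4, -1], [0, 0, 0]]]'

```text
time: 8.17
tool_pos: [0.597, 0.2326, 0.1073]
ee_rot: [-3.14, 0.001, 1.445]
wrist_force: [-0.1, -0.1, -0.2]
width: 0.0173
```

Request:
play_rows --rows '[[0.8, [0, 0, -0.8], [0, 0, 0]], [0.8, [0, 0, -1.6], [0, 0, 0]], [0.8, [0, 0, -2.3], [0, 0, 0]], [0.8, [0, 0, -2.8], [0, 0, 0]], [0.8, [0, 0, -3.1], [0, 0, 0]], [0.8, [0, 0, -3.3], [0, 0, 0]], [0.8, [0, 0, -3.3], [0, 0, 0]]]'

```text
time: 8.75
tool_pos: [0.5973, 0.2328, 0.0748]
ee_rot: [-3.141, 0.0, 1.445]
wrist_force: [-0.3, -0.5, -0.8]
width: 0.0172
```

Request:
play_rows --rows '[[0.8, [0, 0, -0.1], [0, 0, 0]], [0.8, [0, 0, -0.2], [0, 0, 0]], [0.8, [0, 0, -0.25], [0, 0, 0]], [0.8, [0, 0, -0.25], [0, 0, 0]]]'

```text
time: 9.08
tool_pos: [0.5977, 0.2329, 0.0732]
ee_rot: [3.141, -0.0, 1.445]
wrist_force: [0.4, 0.1, -0.3]
width: 0.0176
```

Request:
play_rows --rows '[[0.8, [0, 0, -0.1], [0, 0, 0]], [0.8, [0, 0, -0.15], [0, 0, 0]], [0.8, [0, 0, -0.2], [0, 0, 0]], [0.8, [0, 0, -0.2], [0, 0, 0]]]'

```text
time: 9.42
tool_pos: [0.5979, 0.233, 0.0723]
ee_rot: [3.14, -0.0, 1.445]
wrist_force: [-1.6, -0.4, 4.9]
width: 0.0173
```

Contact: 4.9 N upward at the expected height. Release and rise.

Request:
play_rows --rows '[[2.2, [0, 0, 0], [0, 0, 0]], [3, [0, 0, 0], [0, 0, 0]], [4, [0, 0, 0], [0, 0, 0]], [4, [0, 0, 0], [0, 0, 0]], [4, [0, 0, 2], [0, 0, 0]], [4, [0, 0, 5], [0, 0, 0]], [4, [0, 0, 8], [0, 0, 0]], [4, [0, 0, 11], [0, 0, 0]]]'

```text
time: 10.08
tool_pos: [0.5972, 0.2327, 0.1813]
ee_rot: [-3.14, 0.001, 1.445]
wrist_force: [1.2, -0.7, 0.4]
width: 0.04
```

Run:
```python
from h import *
o=get_obs(); print(o["time"],o["tool_pos"],o["ee_rot"])
s=snapshot("wrist"); save(s,"w_hung",(60,260,160,345),3.2)
s2=snapshot("side"); 
a=cv2.imread("pics/w_hung.png"); b=cv2.resize(s2["pixels"][120:220,220:320,::-1],(200,200),interpolation=cv2.INTER_CUBIC); c=np.zeros((a.shape[0],800,3),np.uint8); c[:,:a.shape[1]]=a; c[:200,600:]=b; cv2.imwrite("pics/w_hung.png",c)
for d in silhouettes("wrist","rig"):
    if d["confidence"]>.5: print(d["point"],fitbox([(s,d["mask"])],(.582,.158,-.13),.14,.176,0,.015))
```

```text
10.0833 [0.59721812 0.23270073 0.1812718 ] [-3.14013333e+00  6.80777125e-04  1.44473053e+00]
[295.8, 89.1] (array([ 0.68977778, -0.35088889,  1.16444444]), np.float64(1.0))
[212.2, 250.9] (array([ 0.58079746,  0.15977167, -0.12909975]), np.float64(0.3135027059591751))
[53.3, 149.5] (array([ 0.68977778, -0.35088889,  1.16444444]), np.float64(1.0))
```

View pics/w_hung.png

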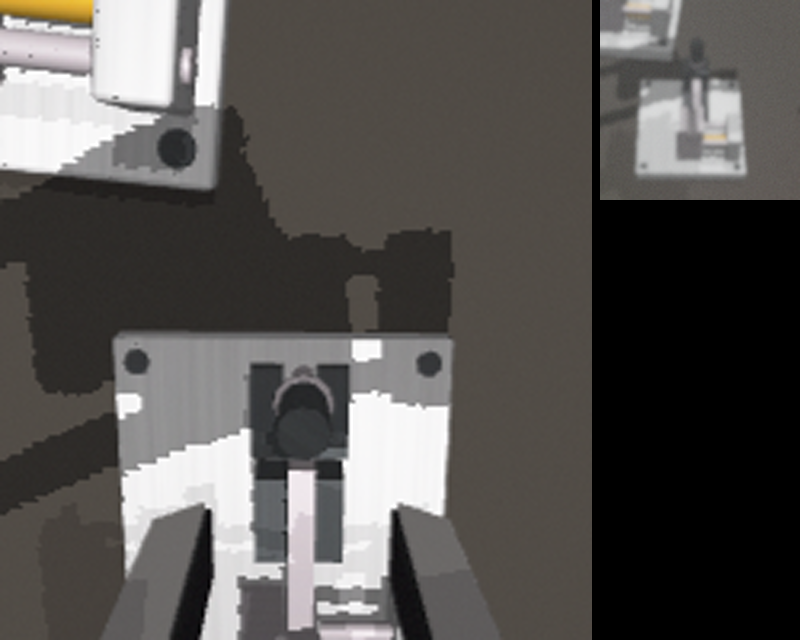

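The pin hangs by its collar in the notch (collar ring at (302,390) in the crop, across both prongs), and the plate is closed. Now a near look at the gap.

Request:
play_rows --rows '[[4, [-2, -11, -2], [0, 0, 0]], [4, [-2, -11, -2], [0, 0, 0]], [4, [-2, -11, -2], [0, 0, 0]], [4, [-2, -11, -4.5], [0, 0, 0]], [4, [-2, -11, -4.5], [0, 0, 0]], [4, [-2, -11, -4.5], [0, 0, 0]], [4, [-2, -11, -4.5], [0, 0, 0]]]'

```text
time: 10.82
tool_pos: [0.5773, 0.1234, 0.1352]
ee_rot: [-3.14, 0.0, 1.446]
wrist_force: [-0.2, 0.1, 0.4]
width: 0.0399
```

Run:
```python
from h import *
o=get_obs(); print(o["time"],o["tool_pos"],o["ee_rot"])
s=snapshot("wrist"); save(s,"w_gap",(140,290,190,315),4.8)
for l in ("fixed_plate","sprung_plate"):
    for d in silhouettes("wrist",l)[:2]:
        r,c=np.nonzero(d["mask"]); print(l,d["confidence"],d["point"],r.min(),r.max(),c.min(),c.max())
print(proj(s,[o["tool_pos"]]))
```

```text
10.8167 [0.57727376 0.12343224 0.13524216] [-3.13990941e+00  1.10075868e-04  1.44552178e+00]
fixed_plate 0.78 [202.9, 242.2] 174 229 236 251
fixed_plate 0.63 [346.1, 80.6] 326 365 66 96
sprung_plate 0.98 [177.9, 259.3] 112 229 253 268
sprung_plate 0.87 [285.2, 73.8] 268 349 63 94
[[252.63731181 229.05809955]]
```

View pics/w_gap.png

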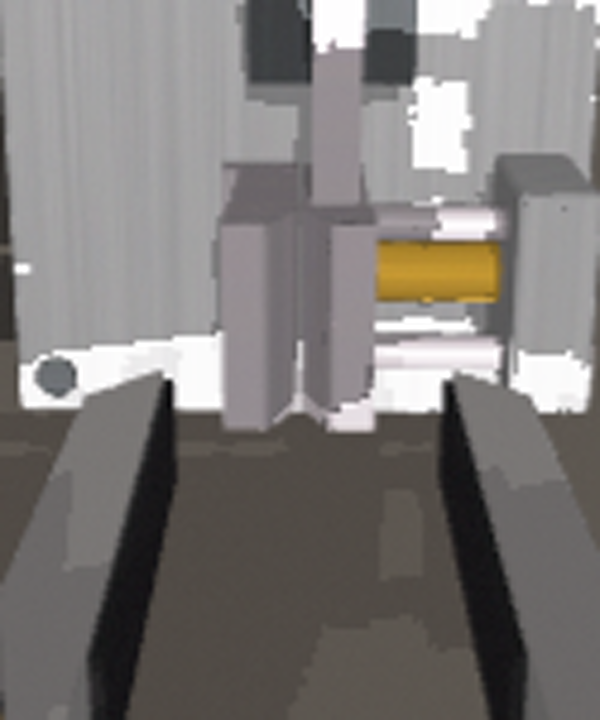

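The fixed plate's top spans columns 221–268 and the sprung plate's 330–374, rows 225–430. The flared mouth between them is centred at about column 299.

Run:
```python
from h import *
s=snapshot("wrist"); g=lambda u,v,z=.07:ray(s,190+u/4.8,140+v/4.8,z)
a=[g(221,225),g(374,225),g(221,430),g(374,430)]; f=[g(268,225),g(330,225),g(268,430),g(330,430)]
for q in a+f: print(np.round(q,4))
ex=np.array([.9918,-.1277,0])
m1,m2=np.mean(a,0),np.mean(f,0); print("mid",m1,m2,"mouth",(m1+m2)/2+.0015*ex)
print("w",[(np.linalg.norm(p-q)*1e3).round(1) for p,q in((a[0],a[1]),(f[0],f[1]),(a[0],a[2]),(a[1],a[3]))])
d=a[0]-a[2]; print("yaw",np.arctan2(-d[0],d[1])); d=a[1]-a[3]; print(np.arctan2(-d[0],d[1]))
# bottom of gap: straight faces visible?
print(proj(s,[m1]))
# predict blade in rack
print("rack slot", .5355-.055*np.sin(.087), -.1953+.055*np.cos(.087))
```

```text
[0.5641 0.1385 0.07  ]
[0.5941 0.1347 0.07  ]
[0.5578 0.0947 0.07  ]
[0.5893 0.0907 0.07  ]
[0.5733 0.1373 0.07  ]
[0.5855 0.1358 0.07  ]
[0.5675 0.0935 0.07  ]
[0.5802 0.0919 0.07  ]
mid [0.5763268 0.1146498 0.07     ] [0.57662731 0.11461182 0.07      ] mouth [0.57796475 0.11443926 0.07      ]
w [np.float64(30.3), np.float64(12.3), np.float64(44.2), np.float64(44.2)]
yaw -0.14367547056372984
-0.1102661765178052
[[251.980509   208.73781076]]
rack slot 0.5307210339934824 -0.14050801624408413
```

Request:
play_rows --rows '[[4, [-1, -2, 4], [0, 0, 0.05]], [4, [-4.7, -26.3, 4], [0, 0, 0.212]], [4, [-4.7, -26.3, 4], [0, 0, 0.212]], [4, [-4.7, -26.3, 4], [0, 0, 0.212]], [4, [-4.7, -26.3, 4], [0, 0, 0.212]], [4, [-4.7, -26.3, 4], [0, 0, 0.212]], [4, [-4.7, -26.3, 4], [0, 0, 0.212]], [4, [-4.7, -26.3, 4], [0, 0, 0.212]]]'

```text
time: 11.68
tool_pos: [0.5299, -0.1469, 0.1769]
ee_rot: [3.141, 0.005, 1.649]
wrist_force: [0.3, 1.2, 0.3]
width: 0.0398
```

Request:
play_rows --rows '[[4, [0, -1, 0], [0, 0, 0]], [4, [0, -1, 0], [0, 0, 0]], [4, [0, -1, 0], [0, 0, 0]]]'

```text
time: 11.93
tool_pos: [0.5311, -0.1494, 0.1762]
ee_rot: [3.141, -0.0, 1.658]
wrist_force: [0.5, 0.1, 0.2]
width: 0.0401
```

```bash
cat > bl.py <<'E'
from h import *
o=get_obs(); t=o["tool_pos"]; print(o["time"],t,o["ee_rot"],o["wrist_force"],o["width"])
s=snapshot("wrist"); cv2.imwrite("pics/raw_bl.png",s["pixels"][:,:,::-1]); print(proj(s,[t]))
for d in silhouettes("wrist","rack")[:1]: print("rack",fitbox([(s,d["mask"])],(.535,-.195,.087),.06,.16,0,.07))
for l in ("blade","gauge_round","gauge_tee"):
  for d in silhouettes("wrist",l)[:3]:
    r,c=np.nonzero(d["mask"]); print(l,round(d["confidence"],2),d["point"],d["mask"].sum(),r.min(),r.max(),c.min(),c.max())
    if l=="blade": print("   ",fitbox([(s,d["mask"])],(.530,-.141,.087),.012,.026,.07,.11))
E
python3 bl.py
```

```text
11.9333 [ 0.53109245 -0.14940952  0.176249  ] [ 3.14099769e+00 -2.98728242e-04  1.65774908e+00] [0.47518018 0.14704443 0.16197291] 0.04012533334376133
[[252.66950093 228.80847596]]
rack (array([ 0.5348862 , -0.19551821,  0.08572206]), np.float64(0.23568468575816548))
blade 0.91 [171.2, 342.2] 626 153 190 317 358
    (array([ 0.53065338, -0.12438816,  0.08355152]), np.float64(1.7042535864185928))
blade 0.66 [186.7, 253.4] 430 169 203 246 259
    (array([ 0.53050092, -0.14041717,  0.07616311]), np.float64(0.08264477884176927))
gauge_round 0.78 [227.6, 252.0] 550 216 246 242 263
gauge_round 0.33 [211.6, 252.1] 5814 148 285 225 281
gauge_tee 0.74 [280.4, 251.9] 353 260 296 247 258
```

Request:
play_rows --rows '[[4, [-0.1, 0.9, 0], [0, 0, 0]], [4, [-0.1, 0.9, -2], [0, 0, 0]], [4, [-0.1, 0.9, -5], [0, 0, 0]], [4, [-0.1, 0.9, -8], [0, 0, 0]], [4, [-0.1, 0.9, -9.7], [0, 0, 0]], [4, [-0.1, 0.9, -9.7], [0, 0, 0]], [4, [-0.1, 0.9, -9.7], [0, 0, 0]]]'

```text
time: 12.77
tool_pos: [0.529, -0.1401, 0.0782]
ee_rot: [-3.14, -0.001, 1.658]
wrist_force: [-0.2, -0.3, 1.1]
width: 0.04
```

Request:
play_rows --rows '[[2.5, [0, 0, 0], [0, 0, 0]], [1.8, [0, 0, 0], [0, 0, 0]], [1.2, [0, 0, 0], [0, 0, 0]], [0.8, [0, 0, 0], [0, 0, 0]], [0.5, [0, 0, 0], [0, 0, 0]], [0.5, [0, 0, 0], [0, 0, 0]], [0.5, [0, 0, 0], [0, 0, 0]]]'

```text
time: 13.35
tool_pos: [0.5301, -0.1414, 0.0801]
ee_rot: [3.14, 0.001, 1.657]
wrist_force: [-2.0, 0.3, 4.8]
width: 0.0119
```

Request:
play_rows --rows '[[0.5, [0, 0, 1], [0, 0, 0]], [0.5, [0, 0, 2.5], [0, 0, 0]], [0.5, [0, 0, 4.5], [0, 0, 0]], [0.5, [0, 0, 6.5], [0, 0, 0]], [0.5, [0, 0, 8.5], [0, 0, 0]], [0.5, [0, 0, 10], [0, 0, 0]], [0.5, [0, 0, 10], [0, 0, 0]]]'

```text
time: 13.93
tool_pos: [0.5314, -0.1418, 0.1832]
ee_rot: [3.135, 0.003, 1.657]
wrist_force: [0.9, -0.3, -0.7]
width: 0.0119
```

```bash
sed 's/d\["mask"\])\],(.530,-.141,.087),.012,.026,.07,.11/d["mask"])],(t[0],t[1],.087),.012,.026,t[2]-.0095,t[2]+.0305/' bl.py > bl2.py; python3 bl2.py
```

```text
13.9333 [ 0.53143315 -0.14179401  0.18318725] [3.13503139e+00 3.00260923e-03 1.65678027e+00] [ 0.86660848 -0.28608926 -0.7015239 ] 0.011949808857781314
[[252.72252892 228.85426678]]
rack (array([ 0.53521996, -0.19629712,  0.08735994]), np.float64(1.2102297421210637))
blade 0.83 [176.4, 337.6] 518 158 194 314 353
    (array([ 0.53163823, -0.14050627,  0.0902629 ]), np.float64(3.2797789386024676))
blade 0.74 [233.1, 252.7] 1243 187 266 244 264
    (array([ 0.53177263, -0.14042292,  0.07615008]), np.float64(0.12512737999463663))
gauge_tee 0.72 [281.2, 252.4] 317 266 296 246 256
gauge_tee 0.25 [4.4, 348.3] 205 0 8 326 363
```

Request:
play_rows --rows '[[0.5, [4.6, 25.5, 0], [0, 0, -0.213]], [0.5, [4.6, 25.5, 0], [0, 0, -0.213]], [0.5, [4.6, 25.5, 0], [0, 0, -0.213]], [0.5, [4.6, 25.5, 0], [0, 0, -0.213]], [0.5, [4.6, 25.5, 0], [0, 0, -0.213]], [0.5, [4.6, 25.5, 0], [0, 0, -0.213]], [0.5, [4.6, 25.5, 0], [0, 0, -0.213]], [0.5, [4.6, 25.5, 0], [0, 0, -0.213]]]'

```text
time: 14.85
tool_pos: [0.5749, 0.1173, 0.177]
ee_rot: [-3.138, -0.0, 1.449]
wrist_force: [0.4, -0.7, -1.8]
width: 0.0118
```

Request:
play_rows --rows '[[0.5, [0, 0, 0], [0, 0, 0]], [0.5, [0, 0, 0], [0, 0, 0]]]'

```text
time: 15.02
tool_pos: [0.5752, 0.1126, 0.1781]
ee_rot: [-3.14, 0.001, 1.443]
wrist_force: [0.7, 0.3, -2.0]
width: 0.012
```

```bash
sed 's/,.087),.012/,-.127),.012/' bl2.py > bl3.py; python3 bl3.py|grep -v rack
python3 - <<'E'
from h import *
s=snapshot("wrist"); o=get_obs()
for l in ("fixed_plate","sprung_plate"):
    for d in silhouettes("wrist",l)[:1]:
        r,c=np.nonzero(d["mask"]); print(l,d["confidence"],d["point"],r.min(),r.max(),c.min(),c.max())
print(proj(s,[[.5641,.1385,.07],[.5941,.1347,.07],[.5578,.0947,.07],[.5893,.0907,.07]]))
E
```

```text
15.0167 [0.57519735 0.11259544 0.17810441] [-3.14010633e+00  1.34852468e-03  1.44281648e+00] [ 0.68280479  0.33264239 -2.04580966] 0.011956591872932357
[[252.62895623 229.04459443]]
blade 0.9 [234.3, 252.0] 1267 186 265 243 264
    (array([ 0.5764631 ,  0.11460431, -0.12106271]), np.float64(0.1460544438769983))
gauge_round 0.72 [108.1, 40.5] 3834 70 146 12 69
fixed_plate 0.63 [297.6, 102.7] 288 330 96 110
sprung_plate 0.75 [158.0, 256.5] 101 204 252 266
[[239.36570453 166.04117644]
 [267.17259487 165.94151882]
 [239.43754065 204.42813063]
 [267.43899384 204.34081183]]
```

Request:
play_rows --rows '[[0.5, [0.15, 0, 0], [0, 0, 0]], [0.5, [0.15, 0, -1], [0, 0, 0]], [0.5, [0.15, 0, -2], [0, 0, 0]], [0.5, [0.15, 0, -3], [0, 0, 0]], [0.5, [0.15, 0, -4], [0, 0, 0]], [0.5, [0.15, 0, -4.5], [0, 0, 0]], [0.5, [0.15, 0, -4.5], [0, 0, 0]]]'

```text
time: 16.0
tool_pos: [0.5751, 0.1139, 0.1314]
ee_rot: [-3.136, 0.001, 1.444]
wrist_force: [-2.3, -0.7, -1.5]
width: 0.0118
```

Request:
play_rows --rows '[[0.5, [0, 0, -0.15], [0, 0, 0]], [0.5, [0, 0, -0.3], [0, 0, 0]], [0.5, [0, 0, -0.45], [0, 0, 0]], [0.5, [0, 0, -0.6], [0, 0, 0]], [0.5, [0, 0, -0.6], [0, 0, 0]]]'

```text
time: 16.42
tool_pos: [0.5776, 0.114, 0.1301]
ee_rot: [3.139, -0.001, 1.444]
wrist_force: [-4.7, -0.0, 4.4]
width: 0.0117
```

Request:
play_rows --rows '[[0.5, [0, 0, -0.15], [0, 0, 0]], [0.5, [0, 0, -0.3], [0, 0, 0]], [0.5, [0, 0, -0.45], [0, 0, 0]], [0.5, [0, 0, -0.6], [0, 0, 0]], [0.5, [0, 0, -0.6], [0, 0, 0]], [0.5, [0, 0, -0.6], [0, 0, 0]]]'

```text
time: 16.92
tool_pos: [0.5766, 0.1141, 0.1215]
ee_rot: [-3.14, -0.0, 1.444]
wrist_force: [-4.2, 1.4, 1.0]
width: 0.0119
```

Request:
play_rows --rows '[[0.5, [0, 0, -0.2], [0, 0, 0]], [0.5, [0, 0, -0.4], [0, 0, 0]], [0.5, [0, 0, -0.4], [0, 0, 0]], [0.5, [-0.05, 0.006, -0.4], [0, 0, 0]], [0.5, [-0.05, 0.006, -0.4], [0, 0, 0]], [0.5, [-0.05, 0.006, -0.4], [0, 0, 0]]]'

```text
time: 17.42
tool_pos: [0.5762, 0.1139, 0.1172]
ee_rot: [-3.14, 0.0, 1.444]
wrist_force: [-4.7, 1.7, -2.4]
width: 0.0118
```

Request:
play_rows --rows '[[0.5, [-0.05, 0.006, 0], [0, 0, 0]], [0.5, [-0.05, 0.006, 0], [0, 0, 0]], [0.5, [-0.05, 0.006, 0], [0, 0, 0]]]'

```text
time: 17.67
tool_pos: [0.5759, 0.1139, 0.1172]
ee_rot: [-3.141, 0.0, 1.444]
wrist_force: [-2.4, 0.9, -4.8]
width: 0.0119
```

Request:
play_rows --rows '[[0.5, [-0.05, 0.006, 0], [0, 0, 0]], [0.5, [-0.05, 0.006, 0], [0, 0, 0]], [0.5, [-0.05, 0.006, 0], [0, 0, 0]]]'

```text
time: 17.92
tool_pos: [0.5758, 0.1139, 0.1176]
ee_rot: [3.141, 0.0, 1.444]
wrist_force: [-0.7, -0.0, -4.6]
width: 0.0119
```

Request:
play_rows --rows '[[0.5, [0, 0, -0.15], [0, 0, 0]], [0.5, [0, 0, -0.3], [0, 0, 0]], [0.5, [0, 0, -0.45], [0, 0, 0]], [0.5, [0, 0, -0.55], [0, 0, 0]], [0.5, [0, 0, -0.55], [0, 0, 0]], [0.5, [0, 0, -0.55], [0, 0, 0]]]'

```text
time: 18.42
tool_pos: [0.5759, 0.1141, 0.1131]
ee_rot: [3.14, -0.0, 1.444]
wrist_force: [-4.5, 0.7, 2.5]
width: 0.0118
```

Run:
```python
from h import *
o=get_obs(); t=o["tool_pos"]; print(o["time"],t,o["wrist_force"],o["wrist_torque"])
s=snapshot("wrist"); a=cv2.resize(s["pixels"][150:270,200:310,::-1],None,fx=4.5,fy=4.5,interpolation=cv2.INTER_CUBIC)
s2=snapshot("side"); b=cv2.resize(s2["pixels"][140:220,230:290,::-1],None,fx=4,fy=4,interpolation=cv2.INTER_CUBIC)
c=np.zeros((540,740,3),np.uint8); c[:540,:495]=a[:540,:495]; c[:320,500:740]=b; cv2.imwrite("pics/end.png",c)
b_=np.array([[.5780,.1144]]); n=np.array([.1277,.9918])
e=b_[0]+.012*n; print("near blade edge proj z=.07,.1:",(proj(s,[[*e,.07],[*e,.1]])-[200,150])*4.5)
e=b_[0]-.012*n; print("side blade edge:",(proj(s2,[[*e,.07],[*e,.1]])-[230,140])*4+[500,0])
for d in silhouettes("wrist","blade")[:1]: print(d["confidence"],fitbox([(s,d["mask"])],(t[0],t[1],-.127),.012,.026,t[2]-.0095,t[2]+.0305))
```

```text
18.4167 [0.57593096 0.1140868  0.1130844 ] [-4.45050844  0.72165145  2.53003566] [ 0.08080862  0.85565317 -0.04982506]
near blade edge proj z=.07,.1: [[248.04326613 200.66970374]
 [249.08885096 254.21610881]]
side blade edge: [[648.3884175  168.09986306]
 [649.59520353 133.62847729]]
0.62 (array([ 0.5770614 ,  0.11602543, -0.12134126]), np.float64(0.13173772864850639))
```

View pics/end.png

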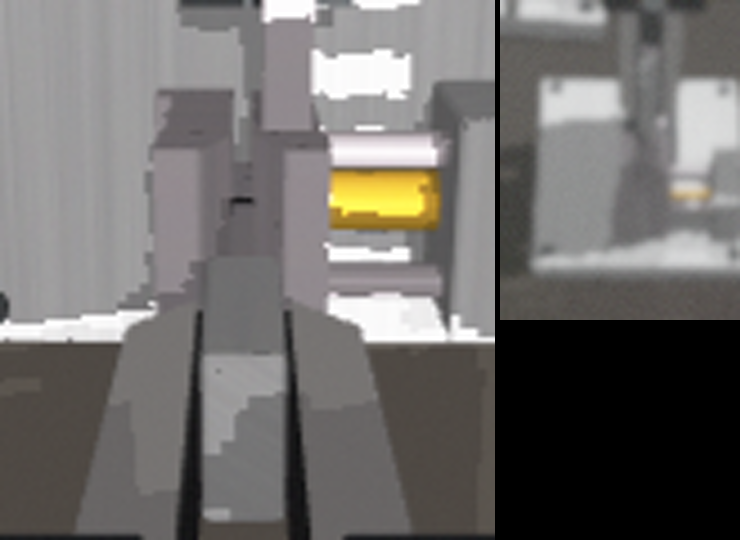

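The band is at (241,201) in the crop, within about 2 mm of the plate-top line (predicted row 194–201). The pin stays hung and the plates flank the blade. I'll lower it slightly, then nudge towards the fixed plate until the sprung plate's load is taken up there.

Request:
play_rows --rows '[[0.5, [0, 0, -0.1], [0, 0, 0]], [0.5, [0, 0, -0.2], [0, 0, 0]], [0.5, [0, 0, -0.2], [0, 0, 0]], [0.5, [0, 0, -0.2], [0, 0, 0]]]'

```text
time: 18.9
tool_pos: [0.5758, 0.114, 0.1104]
ee_rot: [3.141, -0.0, 1.444]
wrist_force: [-2.9, 0.6, 1.5]
width: 0.0117
```

Request:
play_rows --rows '[[0.5, [-0.04, 0.005, 0], [0, 0, 0]], [0.5, [-0.04, 0.005, 0], [0, 0, 0]], [0.5, [-0.04, 0.005, 0], [0, 0, 0]], [0.5, [-0.04, 0.005, 0], [0, 0, 0]]]'

```text
time: 19.23
tool_pos: [0.5757, 0.114, 0.1104]
ee_rot: [3.14, -0.0, 1.444]
wrist_force: [-0.6, -0.2, 0.3]
width: 0.0117
```

Request:
play_rows --rows '[[0.5, [0, 0, 0], [0, 0, 0]], [0.5, [0, 0, 0], [0, 0, 0]], [0.5, [0, 0, 0], [0, 0, 0]], [0.5, [0, 0, 0], [0, 0, 0]]]'

```text
time: 19.57
tool_pos: [0.5757, 0.114, 0.1104]
ee_rot: [3.141, -0.0, 1.444]
wrist_force: [0.3, 0.2, -2.0]
width: 0.0117
```

Run:
```python
from h import *
o=get_obs(); t=o["tool_pos"]
s=snapshot("wrist"); g=cv2.cvtColor(s["pixels"],cv2.COLOR_RGB2GRAY); print(g[188:204,248:260])
n=np.array([.1277,.9918])
for off in (.1144,.1155):
    e=np.array([.5775,off])+.012*n; print(off,proj(s,[[*e,z] for z in (.068,.07,.072)]).round(1).tolist())
print(o["wrist_force"],t)
```

```text
[[109 110 111 107  98  98  97  98  98 103 103 104]
 [109 111 111 106  99  98  98  98 100 105 104 104]
 [110 111 110 108 100  97  98  89  98 104 104 103]
 [110 111 111 106  99  98  98  97 100 104 104 105]
 [110 110 112 106  99  98  97  98 100 105 104 104]
 [110 111 110 107  98  97  97  97 101 104 104 104]
 [109 111 111  68  32  27  26  23  58 100 104 105]
 [110  96  93  79  77  77  77  78  80 102 105 104]
 [110  95  92  95  97  96  97  96  86 102 105 104]
 [110 110  96  94  97  99  98  98  99 105 105 104]
 [110 111  95  94  99  98  99  98 100 106 105 103]
 [110 111  95  93  99  98  98  99  99 105 105 105]
 [109 110  96  95  98  98  98  99 100 104 104 102]
 [ 95  93  93  94  97  98  99  97 100 104 105 102]
 [ 94  92  92  94  99  99  98  98 100 104 104 102]
 [ 94  92  93  94  98  98  99  99 100 104 104 102]]
0.1144 [[254.8, 194.8], [254.8, 195.5], [254.8, 196.2]]
0.1155 [[254.7, 193.6], [254.7, 194.3], [254.7, 195.0]]
[ 0.26004972  0.15892193 -2.03330168] [0.57567024 0.11401753 0.11042219]
```

```bash
python3 -c "
from bench import *
print(close_job())"
```

```text
the job is handed in; nothing more can be done
None
```

I drew the pin out of its bore and hung it by its collar in the notch, and the plate closed. I then took the flat-headed blade from the rack's +y slot and slid it down between the plates. I handed in at about 20 s, still gripping it.

- **Pin:** it met the prongs with about 5 N at the expected height. After release, the wrist view showed the collar across both prongs and the plate shut.
- **Depth:** the tool height puts the blade's lower end at about 41 mm, so the band is at about 69 mm against the plates' 70 mm tops. The camera row of the band agrees to within 2 to 3 mm, which is as finely as that view can tell.
- **Fit:** while sliding down, the sprung plate pushed about 4.5 N sideways on the tool. I nudged the blade towards the fixed plate until that fell to about 0.3 N, so I take it that both faces bear. I did not measure the plate's travel itself.
- **Disagreements:** measured positions and forces varied by about 1 to 2 mm and 1 to 2 N between readings. The wrist camera and the tool position differed by about 1 to 2 mm.
- **Other things:** I moved none of the other gauges, look-alikes or bench items on purpose, but did not check them all at the end.

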